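# Load a row of chargers from the carton carrier into the test block

### The job

Move the four chargers from the cardboard carrier into the nests of the test block in the same order: the one next to the yellow clip goes into the nest next to the red inlet box, the next one beside it, and so on to the far end. Carry them one at a time, beginning at the yellow clip and working along the row, with the rest left standing in their pockets until their turn. Keep every charger upright with its pins up, set it down rather than let it drop, and leave all four standing fully down in their nests.

Things in the scene. Friction and masses are not known exactly. Their poses are not given: they have to be found in the camera images.
- charger_white_mid (a point): white plug-in charger, loose, 42 to 84 g, standing pins up in a pocket of the carrier. Oval shell 28 mm (own x) by 40 mm (own y, along the row), 42 mm tall; on it a neck 15 x 34 mm, 8 mm tall, and two 4 mm pins 19 mm long, 19 mm apart along y; 69 mm tall in all. This point: its centre, half-way up, 34.5 mm above its underside, 7.5 mm below the shell's shoulder. Grasp across the 28 mm.
- charger_black_mid (a point): black plug-in charger, loose, 42 to 84 g, standing pins up in a pocket of the carrier. Oval shell 28 mm (own x) by 40 mm (own y, along the row), 42 mm tall; on it a neck 15 x 34 mm, 8 mm tall, and two 4 mm pins 19 mm long, 19 mm apart along y; 69 mm tall in all. This point: its centre, half-way up, 34.5 mm above its underside, 7.5 mm below the shell's shoulder. Grasp across the 28 mm.
- charger_blue_mid (a point): blue plug-in charger, loose, 42 to 84 g, standing pins up in a pocket of the carrier. Oval shell 28 mm (own x) by 40 mm (own y, along the row), 42 mm tall; on it a neck 15 x 34 mm, 8 mm tall, and two 4 mm pins 19 mm long, 19 mm apart along y; 69 mm tall in all. This point: its centre, half-way up, 34.5 mm above its underside, 7.5 mm below the shell's shoulder. Grasp across the 28 mm.
- charger_pink_mid (a point): pink plug-in charger, loose, 42 to 84 g, standing pins up in a pocket of the carrier. Oval shell 28 mm (own x) by 40 mm (own y, along the row), 42 mm tall; on it a neck 15 x 34 mm, 8 mm tall, and two 4 mm pins 19 mm long, 19 mm apart along y; 69 mm tall in all. This point: its centre, half-way up, 34.5 mm above its underside, 7.5 mm below the shell's shoulder. Grasp across the 28 mm.
- nest_a: one of four alike grey nests in a row on the test block, fixed: open tray 48 mm (x) by 60 mm (y, along the row), brass strips on its floor; pocket 40 x 52 mm, 10 mm deep. Origin: centre of its underside, 10 mm above the bench; pocket floor 4 mm, rim 14 mm, and a seated charger's middle 38.5 mm above it. The letter says nothing of the order: count from the red box.
- nest_b: one of four alike grey nests in a row on the test block, fixed: open tray 48 mm (x) by 60 mm (y, along the row), brass strips on its floor; pocket 40 x 52 mm, 10 mm deep. Origin: centre of its underside, 10 mm above the bench; pocket floor 4 mm, rim 14 mm, and a seated charger's middle 38.5 mm above it. The letter says nothing of the order: count from the red box.
- nest_c: one of four alike grey nests in a row on the test block, fixed: open tray 48 mm (x) by 60 mm (y, along the row), brass strips on its floor; pocket 40 x 52 mm, 10 mm deep. Origin: centre of its underside, 10 mm above the bench; pocket floor 4 mm, rim 14 mm, and a seated charger's middle 38.5 mm above it. The letter says nothing of the order: count from the red box.
- nest_d: one of four alike grey nests in a row on the test block, fixed: open tray 48 mm (x) by 60 mm (y, along the row), brass strips on its floor; pocket 40 x 52 mm, 10 mm deep. Origin: centre of its underside, 10 mm above the bench; pocket floor 4 mm, rim 14 mm, and a seated charger's middle 38.5 mm above it. The letter says nothing of the order: count from the red box.
- lot_clip: yellow clip, 80 (x) x 26 x 20 mm, fixed at one end of the cardboard carrier (a plain brown tab is at the other). Origin: centre of its underside, 13 mm above the bench. Carrier: shallow carton 84 x 344 mm, rim 15 mm high, with four pockets 40 x 52 mm, 10 mm deep, floor 3 mm above the bench, centred 54, 118, 182, 246 mm from this origin along y; a charger in each.
- inlet_box: red power inlet box, black socket and green lamp on top, 66 (x) x 36 x 34 mm, fixed at one end of the aluminium test block (a grey box of that size is at the other). Origin: centre of its underside, 10 mm above the bench. Nest centres are 54, 118, 182, 246 mm from it along y. Block and carrier lie roughly along world y, one nearer the robot.
There are look-alikes about, which are no part of the job. Leave any turquoise look-alike of the part that bears charger_pink_mid alone.

How it is judged (in metres and radians):
On the way, in this order (a step that is already met when the one before it is completed fails the run):
1. a charger stands in the first nest from the red box while the second from the yellow clip is still in its own pocket (((horizontal distance between charger_white_mid and inlet_box between 0.044 and 0.064 m and x of charger_white_mid in the frame of inlet_box between -0.01 and 0.01 m and z of charger_white_mid in the frame of inlet_box between 0.034 and 0.0425 m) or (horizontal distance between charger_black_mid and inlet_box between 0.044 and 0.064 m and x of charger_black_mid in the frame of inlet_box between -0.01 and 0.01 m and z of charger_black_mid in the frame of inlet_box between 0.034 and 0.0425 m) or (horizontal distance between charger_blue_mid and inlet_box between 0.044 and 0.064 m and x of charger_blue_mid in the frame of inlet_box between -0.01 and 0.01 m and z of charger_blue_mid in the frame of inlet_box between 0.034 and 0.0425 m) or (horizontal distance between charger_pink_mid and inlet_box between 0.044 and 0.064 m and x of charger_pink_mid in the frame of inlet_box between -0.01 and 0.01 m and z of charger_pink_mid in the frame of inlet_box between 0.034 and 0.0425 m)) and ((horizontal distance between charger_white_mid and lot_clip between 0.094 and 0.142 m and distance of charger_white_mid from where it was at the start of the episode below 0.02 m) or (horizontal distance between charger_black_mid and lot_clip between 0.094 and 0.142 m and distance of charger_black_mid from where it was at the start of the episode below 0.02 m) or (horizontal distance between charger_blue_mid and lot_clip between 0.094 and 0.142 m and distance of charger_blue_mid from where it was at the start of the episode below 0.02 m) or (horizontal distance between charger_pink_mid and lot_clip between 0.094 and 0.142 m and distance of charger_pink_mid from where it was at the start of the episode below 0.02 m))), for 0.2 s.
2. a charger stands in the second nest from the red box while the third from the yellow clip is still in its own pocket (((horizontal distance between charger_white_mid and inlet_box between 0.108 and 0.128 m and x of charger_white_mid in the frame of inlet_box between -0.01 and 0.01 m and z of charger_white_mid in the frame of inlet_box between 0.034 and 0.0425 m) or (horizontal distance between charger_black_mid and inlet_box between 0.108 and 0.128 m and x of charger_black_mid in the frame of inlet_box between -0.01 and 0.01 m and z of charger_black_mid in the frame of inlet_box between 0.034 and 0.0425 m) or (horizontal distance between charger_blue_mid and inlet_box between 0.108 and 0.128 m and x of charger_blue_mid in the frame of inlet_box between -0.01 and 0.01 m and z of charger_blue_mid in the frame of inlet_box between 0.034 and 0.0425 m) or (horizontal distance between charger_pink_mid and inlet_box between 0.108 and 0.128 m and x of charger_pink_mid in the frame of inlet_box between -0.01 and 0.01 m and z of charger_pink_mid in the frame of inlet_box between 0.034 and 0.0425 m)) and ((horizontal distance between charger_white_mid and lot_clip between 0.158 and 0.206 m and distance of charger_white_mid from where it was at the start of the episode below 0.02 m) or (horizontal distance between charger_black_mid and lot_clip between 0.158 and 0.206 m and distance of charger_black_mid from where it was at the start of the episode below 0.02 m) or (horizontal distance between charger_blue_mid and lot_clip between 0.158 and 0.206 m and distance of charger_blue_mid from where it was at the start of the episode below 0.02 m) or (horizontal distance between charger_pink_mid and lot_clip between 0.158 and 0.206 m and distance of charger_pink_mid from where it was at the start of the episode below 0.02 m))), for 0.2 s.
3. a charger stands in the third nest from the red box while the fourth from the yellow clip is still in its own pocket (((horizontal distance between charger_white_mid and inlet_box between 0.172 and 0.192 m and x of charger_white_mid in the frame of inlet_box between -0.01 and 0.01 m and z of charger_white_mid in the frame of inlet_box between 0.034 and 0.0425 m) or (horizontal distance between charger_black_mid and inlet_box between 0.172 and 0.192 m and x of charger_black_mid in the frame of inlet_box between -0.01 and 0.01 m and z of charger_black_mid in the frame of inlet_box between 0.034 and 0.0425 m) or (horizontal distance between charger_blue_mid and inlet_box between 0.172 and 0.192 m and x of charger_blue_mid in the frame of inlet_box between -0.01 and 0.01 m and z of charger_blue_mid in the frame of inlet_box between 0.034 and 0.0425 m) or (horizontal distance between charger_pink_mid and inlet_box between 0.172 and 0.192 m and x of charger_pink_mid in the frame of inlet_box between -0.01 and 0.01 m and z of charger_pink_mid in the frame of inlet_box between 0.034 and 0.0425 m)) and ((horizontal distance between charger_white_mid and lot_clip between 0.222 and 0.27 m and distance of charger_white_mid from where it was at the start of the episode below 0.02 m) or (horizontal distance between charger_black_mid and lot_clip between 0.222 and 0.27 m and distance of charger_black_mid from where it was at the start of the episode below 0.02 m) or (horizontal distance between charger_blue_mid and lot_clip between 0.222 and 0.27 m and distance of charger_blue_mid from where it was at the start of the episode below 0.02 m) or (horizontal distance between charger_pink_mid and lot_clip between 0.222 and 0.27 m and distance of charger_pink_mid from where it was at the start of the episode below 0.02 m))), for 0.2 s.
4. a charger stands in the fourth nest from the red box (((horizontal distance between charger_white_mid and inlet_box between 0.236 and 0.256 m and x of charger_white_mid in the frame of inlet_box between -0.01 and 0.01 m and z of charger_white_mid in the frame of inlet_box between 0.034 and 0.0425 m) or (horizontal distance between charger_black_mid and inlet_box between 0.236 and 0.256 m and x of charger_black_mid in the frame of inlet_box between -0.01 and 0.01 m and z of charger_black_mid in the frame of inlet_box between 0.034 and 0.0425 m) or (horizontal distance between charger_blue_mid and inlet_box between 0.236 and 0.256 m and x of charger_blue_mid in the frame of inlet_box between -0.01 and 0.01 m and z of charger_blue_mid in the frame of inlet_box between 0.034 and 0.0425 m) or (horizontal distance between charger_pink_mid and inlet_box between 0.236 and 0.256 m and x of charger_pink_mid in the frame of inlet_box between -0.01 and 0.01 m and z of charger_pink_mid in the frame of inlet_box between 0.034 and 0.0425 m))), for 0.2 s.
At the end, for the whole second after the job is handed in: every nest holds one charger, its middle within 10 mm of the nest's centre seen from above, within 4 mm of fully down, within 0.1 rad of upright, pins up, at rest (below 20 mm/s and 0.2 rad/s) and released; the order, first to first from yellow clip and red box, has been followed at each step (((horizontal distance between charger_white_mid and inlet_box between 0.044 and 0.064 m and x of charger_white_mid in the frame of inlet_box between -0.01 and 0.01 m and z of charger_white_mid in the frame of inlet_box between 0.034 and 0.0425 m) or (horizontal distance between charger_black_mid and inlet_box between 0.044 and 0.064 m and x of charger_black_mid in the frame of inlet_box between -0.01 and 0.01 m and z of charger_black_mid in the frame of inlet_box between 0.034 and 0.0425 m) or (horizontal distance between charger_blue_mid and inlet_box between 0.044 and 0.064 m and x of charger_blue_mid in the frame of inlet_box between -0.01 and 0.01 m and z of charger_blue_mid in the frame of inlet_box between 0.034 and 0.0425 m) or (horizontal distance between charger_pink_mid and inlet_box between 0.044 and 0.064 m and x of charger_pink_mid in the frame of inlet_box between -0.01 and 0.01 m and z of charger_pink_mid in the frame of inlet_box between 0.034 and 0.0425 m)) and ((horizontal distance between charger_white_mid and inlet_box between 0.108 and 0.128 m and x of charger_white_mid in the frame of inlet_box between -0.01 and 0.01 m and z of charger_white_mid in the frame of inlet_box between 0.034 and 0.0425 m) or (horizontal distance between charger_black_mid and inlet_box between 0.108 and 0.128 m and x of charger_black_mid in the frame of inlet_box between -0.01 and 0.01 m and z of charger_black_mid in the frame of inlet_box between 0.034 and 0.0425 m) or (horizontal distance between charger_blue_mid and inlet_box between 0.108 and 0.128 m and x of charger_blue_mid in the frame of inlet_box between -0.01 and 0.01 m and z of charger_blue_mid in the frame of inlet_box between 0.034 and 0.0425 m) or (horizontal distance between charger_pink_mid and inlet_box between 0.108 and 0.128 m and x of charger_pink_mid in the frame of inlet_box between -0.01 and 0.01 m and z of charger_pink_mid in the frame of inlet_box between 0.034 and 0.0425 m)) and ((horizontal distance between charger_white_mid and inlet_box between 0.172 and 0.192 m and x of charger_white_mid in the frame of inlet_box between -0.01 and 0.01 m and z of charger_white_mid in the frame of inlet_box between 0.034 and 0.0425 m) or (horizontal distance between charger_black_mid and inlet_box between 0.172 and 0.192 m and x of charger_black_mid in the frame of inlet_box between -0.01 and 0.01 m and z of charger_black_mid in the frame of inlet_box between 0.034 and 0.0425 m) or (horizontal distance between charger_blue_mid and inlet_box between 0.172 and 0.192 m and x of charger_blue_mid in the frame of inlet_box between -0.01 and 0.01 m and z of charger_blue_mid in the frame of inlet_box between 0.034 and 0.0425 m) or (horizontal distance between charger_pink_mid and inlet_box between 0.172 and 0.192 m and x of charger_pink_mid in the frame of inlet_box between -0.01 and 0.01 m and z of charger_pink_mid in the frame of inlet_box between 0.034 and 0.0425 m)) and ((horizontal distance between charger_white_mid and inlet_box between 0.236 and 0.256 m and x of charger_white_mid in the frame of inlet_box between -0.01 and 0.01 m and z of charger_white_mid in the frame of inlet_box between 0.034 and 0.0425 m) or (horizontal distance between charger_black_mid and inlet_box between 0.236 and 0.256 m and x of charger_black_mid in the frame of inlet_box between -0.01 and 0.01 m and z of charger_black_mid in the frame of inlet_box between 0.034 and 0.0425 m) or (horizontal distance between charger_blue_mid and inlet_box between 0.236 and 0.256 m and x of charger_blue_mid in the frame of inlet_box between -0.01 and 0.01 m and z of charger_blue_mid in the frame of inlet_box between 0.034 and 0.0425 m) or (horizontal distance between charger_pink_mid and inlet_box between 0.236 and 0.256 m and x of charger_pink_mid in the frame of inlet_box between -0.01 and 0.01 m and z of charger_pink_mid in the frame of inlet_box between 0.034 and 0.0425 m)) and angle between each of charger_white_mid, charger_black_mid, charger_blue_mid, charger_pink_mid's own z axis and vertical below 0.1 rad and linear speed of each of charger_white, charger_black, charger_blue, charger_pink below 0.02 m/s and angular speed of each of charger_white, charger_black, charger_blue, charger_pink below 0.2 rad/s); the robot touches nothing.
It fails at once if a charger tipped over (more than 0.5 rad from upright) (angle between any of charger_white_mid, charger_black_mid, charger_blue_mid, charger_pink_mid's own z axis and vertical above 0.5 rad).
It fails at once if a charger dropped (falling free of the fingers faster than 0.9 m/s, a fall of about 4 cm) ((linear speed of charger_white above 0.9 m/s and contact force between the fingers and charger_white below 0.1 N) or (linear speed of charger_black above 0.9 m/s and contact force between the fingers and charger_black below 0.1 N) or (linear speed of charger_blue above 0.9 m/s and contact force between the fingers and charger_blue below 0.1 N) or (linear speed of charger_pink above 0.9 m/s and contact force between the fingers and charger_pink below 0.1 N)).
It also fails if it takes over 99 s, if anything falls off the work surface, if the arm or the gripper's body presses on something with over 40 N, if the wrist force passes 120 N, or if a joint passes its speed limit or range.

### The arm

A 6-joint arm with a two-finger parallel gripper is mounted at the origin on the work surface. World frame = base frame: x ahead of the robot, y to its left, z up, the work surface at z = 0. Lengths are in mm, angles in degrees, forces in N, time in s.
With the tool pointing down it reaches from about 300 to 750 mm from the base axis. Payload 8.5 kg.
Tool frame: the origin (TCP) lies midway between the tips of the shut fingers; the grasp point (between the pads) lies 19 mm behind it; z points along the fingers, y is the direction in which the jaws open and shut (so a half turn about z gives the same grasp; the last joint's range is limited). The gripper opens to 88 mm and grips with 3 to 60 N. Pads are 18 mm wide; open, the fingers measure 123 mm over their backs; the gripper's body (75 mm by 187 mm) begins 45 mm behind the grasp point.
Start: joints at [-88.998, 21.807, 74.336, -0, 83.858, -12.336], TCP at [126.882, -535.146, 238.748] pointing down, gripper open.
Joint ranges: [-178.18, 178.18], [-50.72, 133.34], [12.68, 142.11], [-81.47, 261.47], [9.98, 163.14], [-165.26, 165.26]. Speed limits (degrees/s): [136.94, 136.94, 180, 180, 180, 180].

### API

Orientations are given as [roll, pitch, yaw] about the fixed x, y, z axes, in that order (R = Rz(yaw) Ry(pitch) Rx(roll)).
In Python, from plant import r gives the robot as it stands.
- The arm moves only by the shell command python3 -m jog 'ROWS' [FORCE]. ROWS is text: rows parted by semicolons, each of 7 numbers parted by spaces: the shift along the tool's x, y, z in units of 30 mm (1.0 is 30 mm), then the turn, a rotation vector about the tool's x, y, z in degrees, then the finger opening in mm, from 0 to 88.1. A call has 1 to 8 rows; each row is the pose to reach, as a shift and turn from the pose commanded when the call began, along the tool's axes at that moment; what a row does not reach only later rows make up. A row lasts 1/10 s, in which the tool goes at most 50 mm and 8.59 degrees, less where a joint would pass 70% of its speed; a pose out of reach is approached as far as the arm can. A call with a gripper value outside its range is refused whole. The fingers move at their own pace and stop on an object; FORCE is the grip in N (left out, the last holds). Time passes only in rows, so rows that repeat a pose let the fingers close. It gives the time, the measured TCP pose, the force and the opening at its end, in the units of the state.
- r.sense(): the state, without advancing time (a new reading comes with each control period).
- r.camera(name): name is "scene" or "side" or "wrist"; returns a dict with "frame" (420x560x3 uint8, red, green, blue), "intrinsics" (3x3 intrinsics, pixels), "R" (3x3) and "t" (3): a world point X has camera coordinates R X + t. Camera axes: x right, y down, z forward; pixel columns grow to the right and rows downward; lengths in mm; the calibration is good to about 2 mm. The wrist camera is an equidistant fisheye: a pixel r from the principal point sees the ray r / f radians off the axis. A picture is of the moment at which its call begins. There is no depth.
- r.close_job(): hands the job in, once; it reports no verdict.
The state is a dict: "t": time; "joints": joint angles; "joint_velocities": joint speeds; "joint_torque": joint torques, N m; "eef_pos": TCP position; "ee_rot": TCP orientation; "contact_force": force on the tool from outside, world axes, zero at the start; "torque": the same for the moment, N m; "opening": finger opening in mm.
Only numpy, scipy, OpenCV 4.12 (cv2) and the standard library are available. Lean on these libraries where they do the work, as an engineer would, in place of code of your own. Each camera call takes 0.05 s, during which the arm holds its last target. There are 200 camera calls.

## Working session

There is one attempt and no reset: what is moved stays moved. The work goes in short steps, Python scripts to look and compute and a shell command to move; the robot and the scene stay as the last step left them, time stands still between calls to the robot, and variables do not carry over. Pictures are saved under pics/ and viewed, about 12 in all and at most 16, crops included, and the job is handed in when it is done.

```bash
ls; mkdir -p pics; python3 - <<'E'
from plant import r
import cv2,json
print(r.sense())
for n in ("scene","side"):
    c=r.camera(n); cv2.imwrite(f"pics/{n}0.png",cv2.resize(c["frame"][:,:,::-1],(784,588),interpolation=cv2.INTER_CUBIC))
    print(n,c["intrinsics"],c["R"],c["t"])
E
```

```text
pics
{'t': 0.0, 'joints': array([-8.89964300e+01,  2.18412197e+01,  7.43823486e+01, -9.16759458e-04,
        8.38583327e+01, -1.23360407e+01]), 'joint_velocities': array([ 0.08866104,  0.0098256 , -0.04301018, -0.0068201 ,  0.05850932,
        0.06446832]), 'joint_torque': array([-9.02120119e-04, -4.37928414e+01, -2.24560779e+01,  7.13168923e-02,
        3.52176174e-02, -1.00292582e-04]), 'eef_pos': array([ 126.88391019, -534.88911915,  238.14977576]), 'ee_rot': array([-1.79919795e+02, -1.66074340e-02,  1.33396978e+01]), 'contact_force': array([-0.06746978,  0.2704309 ,  0.4012417 ]), 'torque': array([0.01615893, 0.00871318, 0.00989944]), 'opening': 88.12467592850075}
scene [[430.31332089   0.         280.19013396]
 [  0.         430.31332089 205.49034345]
 [  0.           0.           1.        ]] [[ 0.59208573  0.8057346  -0.0150415 ]
 [ 0.63729816 -0.47957269 -0.60320899]
 [-0.49323985  0.34756552 -0.79744132]] [-305.88507537 -314.02176361 1275.84832402]
side [[518.81386397   0.         282.55444164]
 [  0.         518.81386397 213.24031664]
 [  0.           0.           1.        ]] [[ 0.93250545 -0.3607169  -0.01780175]
 [-0.1869719  -0.44000368 -0.87831559]
 [ 0.30899044  0.8223625  -0.47774975]] [-504.4648539   138.33466852  790.76441688]
```

View pics/scene0.png

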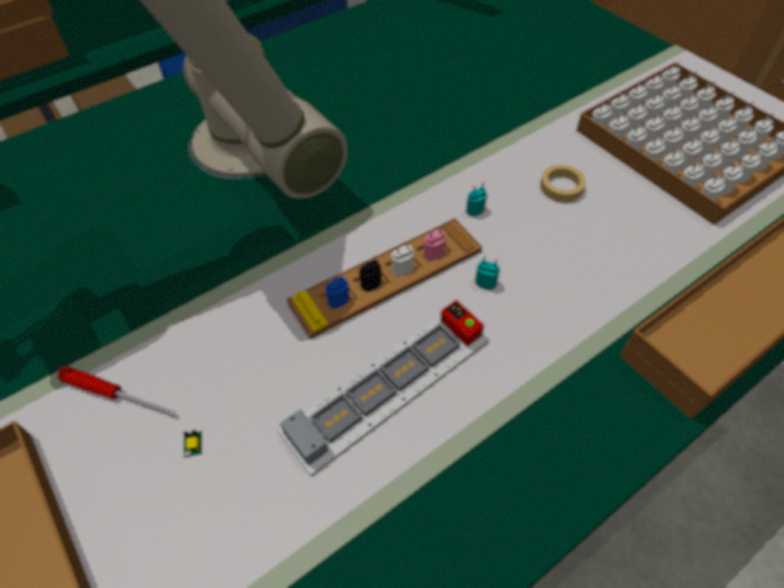

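View pics/side0.png

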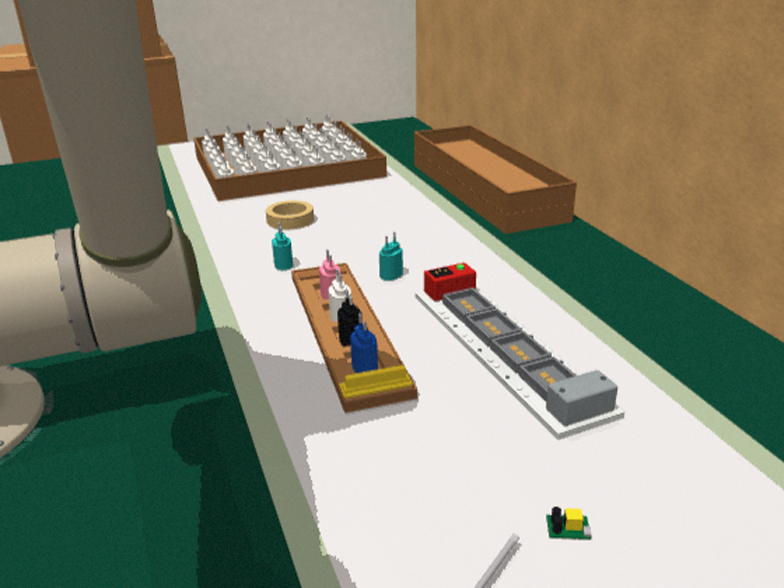

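Order from the yellow clip is blue (337,290), black (370,275), white (402,260), pink (434,244). The clip is at the near end of the image, and the red inlet box (463,322) is at the opposite end of the block, so nest 1 is at (437,345). The two turquoise look-alikes, at (476,200) and (487,273), stand loose outside the carrier. First, coarse positions.

```bash
cat > h.py <<'E'
import numpy as np,cv2
from plant import r
def ray(c,u,v):
    K=c["intrinsics"];R=np.array(c["R"]);t=np.array(c["t"])
    d=np.array([(u-K[0,2])/K[0,0],(v-K[1,2])/K[1,1]])
    if c.get("fish"):
        th=np.hypot(*d); d=d/th*np.sin(th) if th>0 else d; d=np.r_[d,np.cos(th)]
    else: d=np.r_[d,1]
    return -R.T@t,R.T@d
def at(c,u,v,z):
    o,d=ray(c,u,v); return (o+d*(z-o[2])/d[2]).round(1)
def proj(c,X):
    K=c["intrinsics"];p=np.array(c["R"])@X+c["t"]
    if c.get("fish"):
        q=np.hypot(p[0],p[1]); p=np.r_[p[:2]/q*np.arctan2(q,p[2]),1]
    return (K@(p/p[2]))[:2]
def cam(n):
    c=dict(r.camera(n)); c["fish"]=n=="wrist"; return c
E
python3 - <<'E'
from h import *
S=cam("scene");D=cam("side");s=1.4
print("brass scene",[at(S,u/s,v/s,14.5) for u,v in[(337,418),(371,394),(406,369),(436,346)]])
print("brass side",[at(D,u/s,v/s,14.5) for u,v in[(548,376),(519,350),(493,326),(469,305)]])
print("red top",at(S,462/s,317/s,44),at(D,450/s,271/s,44))
print("clip",at(S,309/s,309/s,33),at(D,376/s,379/s,33))
print("ch scene",[at(S,u/s,v/s,37) for u,v in[(338,292),(371,276),(402,262),(434,246)]])
print("ch side",[at(D,u/s,v/s,37) for u,v in[(364,347),(349,324),(340,300),(329,280)]])
print("turq",[at(S,u/s,v/s,25) for u,v in[(476,203),(487,275)]])
E
```

```text
brass scene [array([ 652.9, -199.2,   14.5]), array([ 650.9, -137.6,   14.5]), array([648.3, -70.5,  14.5]), array([643.7,  -8.1,  14.5])]
brass side [array([ 653. , -192.5,   14.5]), array([ 649.9, -131.8,   14.5]), array([647.7, -69.4,  14.5]), array([644. ,  -8. ,  14.5])]
red top [640.2  45.2  44. ] [638.3  41.6  44. ]
clip [ 475.8 -135.4   33. ] [ 461.4 -147.9   33. ]
ch scene [array([478. , -80.8,  37. ]), array([483.2, -18.7,  37. ]), array([490.1,  40.6,  37. ]), array([494.8, 106.1,  37. ])]
ch side [array([468.6, -86.9,  37. ]), array([468.7, -29.8,  37. ]), array([476.9,  33.6,  37. ]), array([480. ,  94.5,  37. ])]
turq [array([451.4, 241.1,  25. ]), array([591. , 143.7,  25. ])]
```

```bash
python3 -m jog '17.9 -12.7 -3 0 0 -68 88;17.9 -12.7 -3 0 0 -68 88;17.9 -12.7 -3 0 0 -68 88;17.9 -12.7 -3 0 0 -68 88;17.9 -12.7 -3 0 0 -68 88;17.9 -12.7 -3 0 0 -68 88;17.9 -12.7 -3 0 0 -68 88;17.9 -12.7 -3 0 0 -68 88' 25; cat >> h.py <<'E'
from scipy.spatial.transform import Rotation as Ro
def go(x,y,z,yaw):
    "row numbers from present pose to world TCP x,y,z with tool down at yaw"
    s=r.sense();R=Ro.from_euler('xyz',s["ee_rot"],degrees=True)
    sh=R.inv().apply(np.array([x,y,z])-s["eef_pos"])/30
    rv=(R.inv()*Ro.from_euler('xyz',[180,0,yaw],degrees=True)).as_rotvec(degrees=True)
    print(round(s["t"],2),s["eef_pos"].round(1),s["ee_rot"].round(2),round(s["opening"],1),"ROW",sh.round(3),rv.round(2))
E
python3 -c "
from h import *
go(560,-40,330,90)"
```

```text
t: 1.0
eef_pos: [389.4, -235.6, 293.3]
ee_rot: [180.0, 0.0, 81.7]
contact_force: [0.3, -0.4, -0.1]
opening: 88.0
1.0 [ 389.4 -235.6  293.3] [1.7999e+02 1.0000e-02 8.1670e+01] 88.0 ROW [ 7.276  4.683 -1.224] [ 0.01  0.01 -8.33]
```

```bash
python3 -m jog '7.28 4.68 -1.2 0 0 -8.3 88;7.28 4.68 -1.2 0 0 -8.3 88;7.28 4.68 -1.2 0 0 -8.3 88;7.28 4.68 -1.2 0 0 -8.3 88;7.28 4.68 -1.2 0 0 -8.3 88;7.28 4.68 -1.2 0 0 -8.3 88;7.28 4.68 -1.2 0 0 -8.3 88;7.28 4.68 -1.2 0 0 -8.3 88'; python3 - <<'E'
from h import *
go(560,-40,330,90)
c=cam("wrist");cv2.imwrite("pics/w1.png",cv2.resize(c["frame"][:,:,::-1],(784,588),interpolation=cv2.INTER_CUBIC))
np.save("w1.npy",c,allow_pickle=True)
print(c["intrinsics"],-c["R"].T@c["t"],c["R"])
E
```

```text
t: 1.8
eef_pos: [559.6, -43.4, 328.6]
ee_rot: [-179.9, 0.0, 89.6]
contact_force: [-0.0, -1.1, 0.4]
opening: 88.0
1.8 [559.6 -43.4 328.6] [-1.7995e+02  1.0000e-02  8.9620e+01] 88.0 ROW [ 0.112  0.012 -0.048] [-0.05  0.01 -0.38]
[[325.1922621    0.         275.55642475]
 [  0.         325.1922621  206.23112964]
 [  0.           0.           1.        ]] [559.5603326   27.6157409  474.46070476] [[ 9.99981091e-01 -6.13724949e-03  3.90120484e-04]
 [-6.01038237e-03 -9.61945063e-01  2.73176813e-01]
 [-1.30127978e-03 -2.73173992e-01 -9.61963761e-01]]
```

View pics/w1.png

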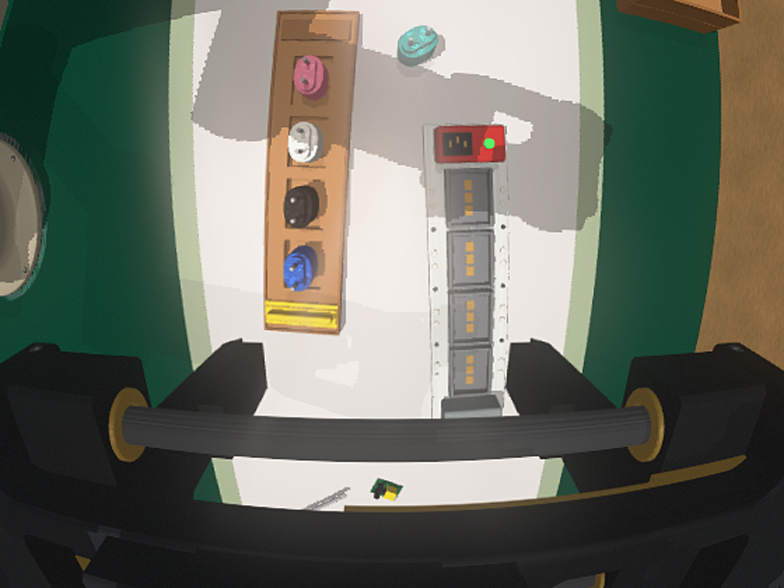

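Overhead view shows the order again: clip (302,316), blue (299,270), black (300,206), white (304,143), pink (310,76), and red box (470,145) next to the topmost nest (468,197). One enlarged crop follows to confirm and measure.

```bash
python3 - <<'E'
from h import *
c=np.load("w1.npy",allow_pickle=True).item();f=c["frame"][:,:,::-1]
a=f[30:130,185:265];b=f[125:225,185:265]
o=cv2.resize(np.hstack([a,b]),None,fx=5,fy=5,interpolation=cv2.INTER_CUBIC)
for i in range(0,160,10): cv2.putText(o,str(185+i%80),(i*5,10),0,.35,(0,0,255));cv2.line(o,(i*5,12),(i*5,18),(0,0,255),1)
for j in range(0,100,10):
    for k,b0 in((0,30),(400,125)): cv2.putText(o,str(b0+j),(k,j*5+4),0,.35,(0,0,255))
cv2.imwrite("pics/w1c.png",o)
b=[(468,197),(470,258),(470,318),(470,370)]
print("brass",[at(c,u/1.4,v/1.4,14.5) for u,v in b])
print("red top corners",[at(c,u/1.4,v/1.4,44) for u,v in[(434,126),(505,126),(505,156),(436,156)]])
print("carrier corners z15",[at(c,u/1.4,v/1.4,15) for u,v in[(277,11),(360,12),(265,328),(341,333)]])
E
```

```text
brass [array([643.2,  -6.5,  14.5]), array([647.1, -70.2,  14.5]), array([ 650. , -136.6,   14.5]), array([ 653.8, -199.3,   14.5])]
red top corners [array([604.9,  62.7,  44. ]), array([673.2,  65.3,  44. ]), array([673.4,  36.2,  44. ]), array([606.8,  34.2,  44. ])]
carrier corners z15 [array([449.5, 193. ,  15. ]), array([534.8, 186. ,  15. ]), array([ 425.2, -147.1,   15. ]), array([ 510. , -152.5,   15. ])]
```

View pics/w1c.png

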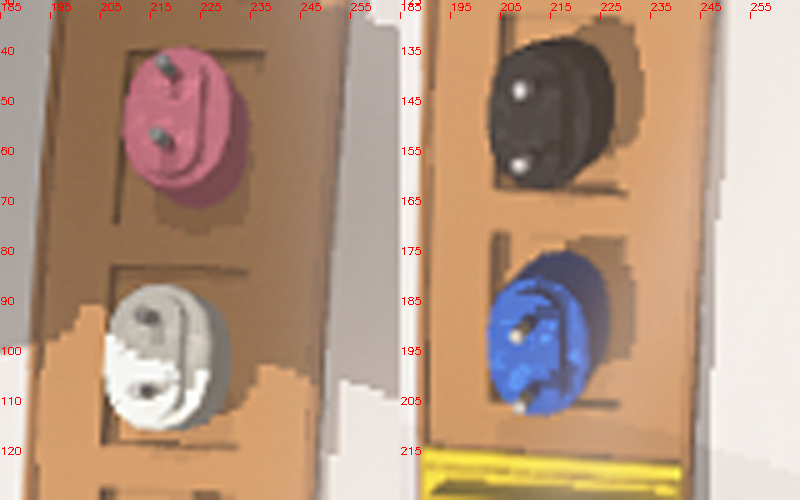

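```bash
python3 - <<'E'
from h import *
c=np.load("w1.npy",allow_pickle=True).item()
P=dict(pink=[(217,41.6),(215.6,56.4)],white=[(213.6,92.8),(213.2,108)],black=[(208.8,143),(208.6,157.8)],blue=[(208,192.4),(208.8,206.4)])
for k,(a,b) in P.items():
    A=at(c,*a,72);B=at(c,*b,72);d=A-B
    print(k,(A+B)[:2]/2,"sep",np.hypot(*d[:2]).round(1),"yaw",np.degrees(np.arctan2(-d[0],d[1])).round(1))
# shell left edge/back edges at z45: left, right(inner), top, bottom (crop px)
E={'pink':(0,30,123,230,46,190),'white':(0,30,103,210,283,430),'black':(400,125,488,608,38,188),'blue':(400,125,487,588,275,415)}
for k,(x0,y0,l,rr,t,b) in E.items():
    u=lambda x:185+(x-x0)/5
    v=lambda y:y0+y/5
    m=(t+b)/2
    print(k,"L",at(c,u(l),v(m),45)[0],"R",at(c,u(rr),v(m),45)[0],"T",at(c,u((l+rr)/2),v(t),45)[1],"B",at(c,u((l+rr)/2),v(b),45)[1])
E
```

```text
pink [487.4 114.7] sep 19.3 yaw -5.4
white [483.3  49.3] sep 19.0 yaw -2.4
black [475.5 -13.3] sep 18.8 yaw -3.0
blue [471.95 -77.  ] sep 18.8 yaw -0.3
pink L 473.6 R 502.1 T 133.9 B 94.0
white L 467.6 R 496.3 T 69.1 B 29.7
black L 461.6 R 494.4 T 7.7 B -32.8
blue L 458.0 R 486.5 T -56.7 B -96.4
```

```bash
python3 -c "
from h import *
go(472,-77,100,87)"
```

```text
1.85 [559.4 -43.8 328.7] [-1.7996e+02  1.0000e-02  8.9560e+01] 88.2 ROW [-1.129 -2.9    7.627] [-0.04  0.01  2.56]
```

```bash
python3 -m jog '-1.13 -2.9 5 0 0 2.6 88;-1.13 -2.9 5 0 0 2.6 88;-1.13 -2.9 5 0 0 2.6 88;-1.13 -2.9 5 0 0 2.6 88;-1.13 -2.9 7.62 0 0 2.6 88;-1.13 -2.9 7.62 0 0 2.6 88;-1.13 -2.9 7.62 0 0 2.6 88;-1.13 -2.9 7.62 0 0 2.6 88'; python3 - <<'E'
from h import *
go(472,-77,22,87)
c=cam("wrist");f=c["frame"][:,:,::-1].copy()
for x,y,z in[(472,-86.5,72),(472,-67.5,72)]:
    cv2.circle(f,tuple(int(i) for i in proj(c,np.array([x,y,z]))),4,(0,255,0),1)
cv2.imwrite("pics/w2.png",cv2.resize(f,(784,588),interpolation=cv2.INTER_CUBIC))
go(472,-77,22,87)
E
```

```text
t: 2.65
eef_pos: [472.9, -76.9, 101.3]
ee_rot: [180.0, 0.0, 87.0]
contact_force: [0.8, 0.2, 0.8]
opening: 87.9
2.65 [472.9 -76.9 101.3] [1.7997e+02 1.0000e-02 8.6960e+01] 87.9 ROW [-0.003 -0.031  2.642] [ 0.03  0.01 -0.04]
2.7 [473.4 -76.9 101.9] [1.7987e+02 5.0000e-02 8.6980e+01] 87.7 ROW [-0.003 -0.053  2.663] [ 0.13  0.05 -0.02]
```

View pics/w2.png

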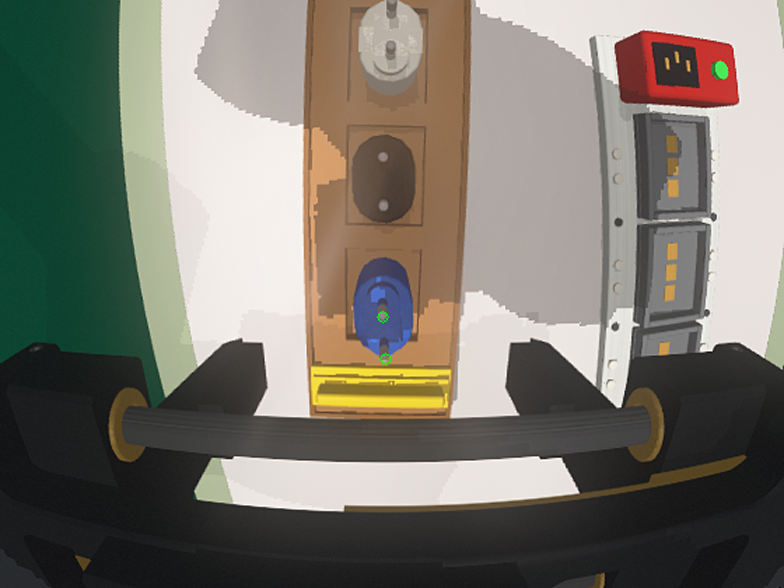

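Projected pin tips land on the seen ones, (383,317) and (385,359), so I can descend and grip.

```bash
python3 -m jog '0 -0.03 2.64 0 0 0 88;0 -0.03 2.64 0 0 0 88;0 -0.03 2.64 0 0 0 88;0 -0.03 2.64 0 0 0 28;0 -0.03 2.64 0 0 0 20;0 -0.03 2.64 0 0 0 20;0 -0.03 2.64 0 0 0 20;0 -0.03 2.64 0 0 0 20' 25; python3 -c "
from h import *
go(643.3,-7.5,150,93.15)"
```

```text
t: 3.5
eef_pos: [472.3, -76.1, 21.7]
ee_rot: [179.9, 0.0, 87.0]
contact_force: [-0.2, 0.8, 0.2]
opening: 49.9
3.5 [472.3 -76.1  21.7] [1.7994e+02 2.0000e-02 8.7040e+01] 49.9 ROW [ 2.575  5.579 -4.271] [ 0.06  0.03 -6.11]
```

```bash
python3 -m jog '0 0 0 0 0 0 20;0 0 0 0 0 0 20;0 0 0 0 0 0 20;0 0 0 0 0 0 20;0 0 0 0 0 0 20;0 0 0 0 0 0 20'; python3 -c "
from h import *
go(643.3,-7.5,120,93.15)"
```

```text
t: 4.1
eef_pos: [472.0, -76.0, 21.1]
ee_rot: [-180.0, -0.0, 87.0]
contact_force: [-0.2, -0.3, 1.2]
opening: 27.7
4.1 [472.  -76.   21.1] [-180.     -0.     87.04] 27.7 ROW [ 2.574  5.583 -3.296] [-0.   -0.   -6.11]
```

```bash
python3 -m jog '0 0 -1.5 0 0 0 20;0 0 -3.3 0 0 0 20;0.8 1.8 -3.3 0 0 -2 20;1.7 3.6 -3.3 0 0 -4 20;2.57 5.2 -3.3 0 0 -6.1 20;2.57 5.58 -3.3 0 0 -6.1 20;2.57 5.58 -3.3 0 0 -6.1 20;2.57 5.58 -3.3 0 0 -6.1 20'; python3 - <<'E'
from h import *
go(643.3,-7.5,34,93.15)
c=cam("wrist");f=c["frame"][:,:,::-1].copy()
a=np.radians(3.15);e1=np.array([np.cos(a),np.sin(a)]);e2=np.array([-np.sin(a),np.cos(a)])
for k in(96,32,-32):
  for i,j in[(1,1),(1,-1),(-1,1),(-1,-1)]:
    p=np.array([648.6,-103.4])+k*e2+i*24*e1+j*30*e2
    cv2.circle(f,tuple(int(i) for i in proj(c,np.r_[p,24])),3,(0,255,0),1)
cv2.imwrite("pics/w3.png",cv2.resize(f,(784,588),interpolation=cv2.INTER_CUBIC))
E
```

```text
t: 4.9
eef_pos: [642.8, -7.4, 119.3]
ee_rot: [-179.9, -0.0, 93.2]
contact_force: [-0.1, 0.2, -0.3]
opening: 27.5
4.9 [642.8  -7.4 119.3] [-1.7991e+02 -1.0000e-02  9.3180e+01] 27.5 ROW [-0.005  0.02   2.842] [-0.09 -0.01  0.03]
```

View pics/w3.png

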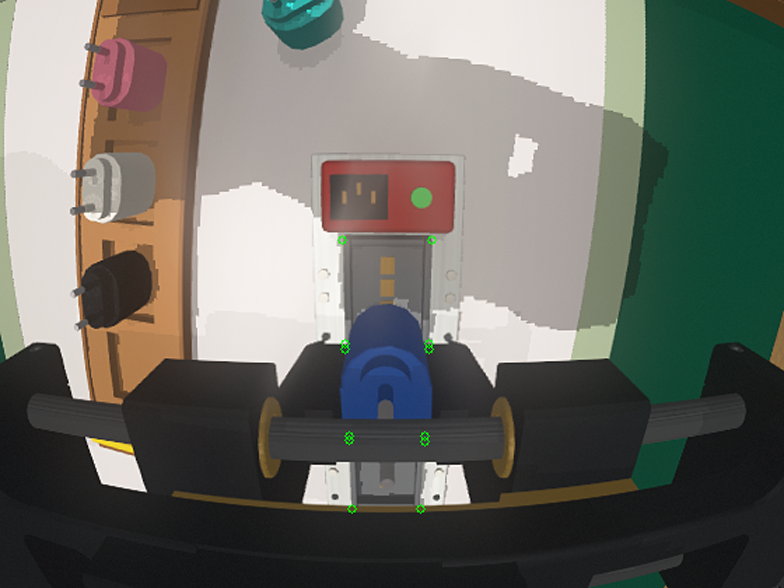

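Held charger and nest model line up (nest corners at (343,239) and (432,239) agree). Lower, check contact force, and release.

```bash
python3 -m jog '0 0.02 1.2 0 0 0 20;0 0.02 2 0 0 0 20;0 0.02 2.5 0 0 0 20;0 0.02 2.75 0 0 0 20;0 0.02 2.85 0 0 0 20;0 0.02 2.88 0 0 0 20;0 0.02 2.88 0 0 0 20;0 0.02 2.88 0 0 0 20'
```

```text
t: 5.75
eef_pos: [644.1, -7.7, 34.5]
ee_rot: [179.9, 0.0, 93.1]
contact_force: [0.5, -0.0, 0.1]
opening: 27.8
```

```bash
python3 -m jog '0 0 0.03 0 0 0 20;0 0 0.05 0 0 0 20;0 0 0.05 0 0 0 20'; python3 -m jog '0 0 0 0 0 0 35;0 0 0 0 0 0 55;0 0 0 0 0 0 70;0 0 0 0 0 0 70;0 0 0 0 0 0 70;0 0 0 0 0 0 70'; python3 -c "
from h import *
go(475.8,-13.2,120,86)"
```

```text
t: 6.05
eef_pos: [643.8, -7.5, 32.2]
ee_rot: [-180.0, -0.0, 93.1]
contact_force: [0.2, 0.1, -0.4]
opening: 27.7
t: 6.65
eef_pos: [643.8, -7.6, 32.2]
ee_rot: [-180.0, -0.0, 93.1]
contact_force: [-0.1, 0.1, 0.5]
opening: 69.5
6.65 [643.8  -7.6  32.2] [-180.     -0.     93.14] 69.5 ROW [ 0.12  -5.602 -2.926] [-0.   -0.    7.14]
```

```bash
python3 -m jog '0 0 -1.5 0 0 0 75;0 0 -2.93 0 0 0 88;0 -1.8 -2.93 0 0 2.4 88;0.1 -3.6 -2.93 0 0 4.8 88;0.12 -5.2 -2.93 0 0 7.1 88;0.12 -5.6 -2.93 0 0 7.1 88;0.12 -5.6 -2.93 0 0 7.1 88'; python3 - <<'E'
from h import *
go(475.8,-13.2,22,86)
c=cam("wrist");f=c["frame"][:,:,::-1].copy()
for x,y,z in[(475.2,-22.7,72),(476.4,-3.7,72),(643.8,2,83),(643.8,-17,83)]:
    cv2.circle(f,tuple(int(i) for i in proj(c,np.array([x,y,z]))),4,(0,255,0),1)
cv2.imwrite("pics/w4.png",cv2.resize(f,(784,588),interpolation=cv2.INTER_CUBIC))
E
```

```text
t: 7.35
eef_pos: [474.0, -13.0, 120.6]
ee_rot: [-180.0, -0.0, 86.0]
contact_force: [0.1, 0.3, 0.7]
opening: 87.9
7.35 [474.  -13.  120.6] [-1.7996e+02 -1.0000e-02  8.6010e+01] 87.9 ROW [-2.000e-03  6.300e-02  3.287e+00] [-0.04 -0.01  0.01]
```

View pics/w4.png

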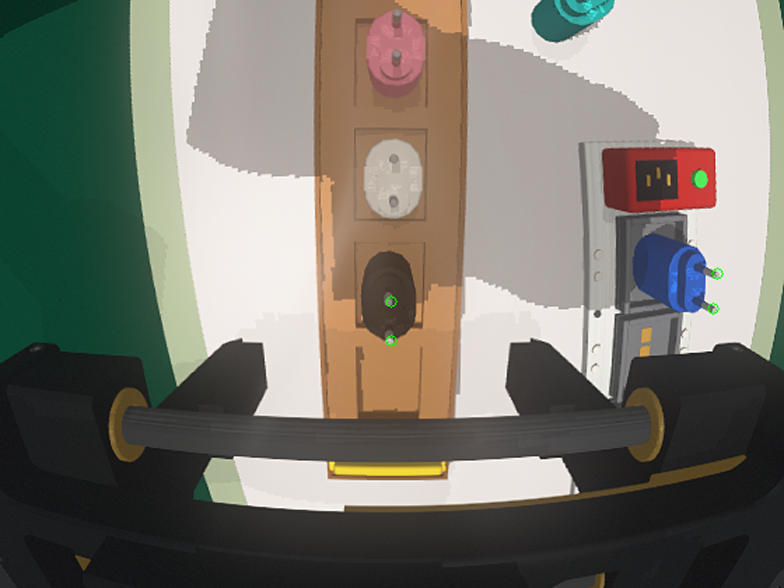

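Blue stands seated with its pins at the predicted (716,273) and (713,309). Black's pins match at (391,301) and (391,340). Grip black.

```bash
python3 -m jog '0 0.03 1.6 0 0 0 80;0 0.03 2.8 0 0 0 70;0 0.03 3.27 0 0 0 60;0 0.03 3.27 0 0 0 50;0 0.03 3.27 0 0 0 20;0 0.03 3.27 0 0 0 20;0 0.03 3.27 0 0 0 20;0 0.03 3.27 0 0 0 20' 25;python3 -m jog '0 0 0 0 0 0 20;0 0 0 0 0 0 20;0 0 0 0 0 0 20;0 0 0 0 0 0 20'; python3 -c "
from h import *
go(646.8,-71.4,120,93.15)"
```

```text
t: 8.2
eef_pos: [477.1, -13.3, 22.7]
ee_rot: [179.9, 0.0, 86.0]
contact_force: [-0.6, -0.2, 3.3]
opening: 27.7
t: 8.6
eef_pos: [477.1, -13.3, 22.8]
ee_rot: [179.9, 0.0, 86.0]
contact_force: [-0.4, 1.0, 6.0]
opening: 27.9
8.6 [477.1 -13.3  22.8] [1.7992e+02 1.0000e-02 8.6040e+01] 27.9 ROW [-1.541  5.78  -3.233] [ 0.08  0.02 -7.11]
```

```bash
python3 -m jog '0 0 -1.5 0 0 0 20;0 0 -3.23 0 0 0 20;-0.5 1.8 -3.23 0 0 -2.4 20;-1 3.6 -3.23 0 0 -4.8 20;-1.54 5.3 -3.23 0 0 -7.1 20;-1.54 5.78 -3.23 0 0 -7.1 20;-1.54 5.78 -3.23 0 0 -7.1 20;-1.54 5.78 -3.23 0 0 -7.1 20'; python3 -c "
from h import *
go(646.8,-71.4,34,93.15)"
```

```text
t: 9.4
eef_pos: [646.0, -71.2, 118.2]
ee_rot: [-179.9, -0.0, 93.1]
contact_force: [-0.8, 0.4, -0.6]
opening: 27.7
9.4 [646.  -71.2 118.2] [-1.7991e+02 -3.0000e-02  9.3140e+01] 27.7 ROW [-0.01   0.029  2.807] [-0.09 -0.03 -0.01]
```

```bash
python3 -m jog '0 0.01 1.2 0 0 0 20;0 0.01 2 0 0 0 20;0 0.01 2.5 0 0 0 20;0 0.01 2.7 0 0 0 20;0 0.01 2.8 0 0 0 20;0 0.01 2.81 0 0 0 20;0 0.01 2.81 0 0 0 20;0 0.01 2.81 0 0 0 20'; python3 -m jog '0 0 0 0 0 0 20;0 0 0 0 0 0 20'
```

```text
t: 10.2
eef_pos: [647.1, -71.4, 35.4]
ee_rot: [179.9, 0.0, 93.1]
contact_force: [0.0, 0.4, -1.9]
opening: 27.9
t: 10.4
eef_pos: [647.0, -71.3, 34.9]
ee_rot: [180.0, 0.0, 93.1]
contact_force: [-0.3, 0.0, -0.3]
opening: 27.4
```

```bash
python3 -m jog '0 0 0.02 0 0 0 20;0 0 0.04 0 0 0 20;0 0 0.04 0 0 0 20;0 0 0.04 0 0 0 20'; python3 -m jog '0 0 0 0 0 0 35;0 0 0 0 0 0 55;0 0 0 0 0 0 70;0 0 0 0 0 0 70;0 0 0 0 0 0 70;0 0 0 0 0 0 70'; python3 -c "
from h import *
go(482.6,49.2,120,86)"
```

```text
t: 10.8
eef_pos: [646.9, -71.3, 33.8]
ee_rot: [180.0, 0.0, 93.1]
contact_force: [-1.6, 0.6, 4.7]
opening: 27.7
t: 11.4
eef_pos: [646.9, -71.3, 33.4]
ee_rot: [-180.0, -0.0, 93.1]
contact_force: [-0.2, 0.1, -0.1]
opening: 69.7
11.4 [646.9 -71.3  33.4] [-180.     -0.     93.14] 69.7 ROW [ 4.311 -5.248 -2.888] [-0.   -0.    7.14]
```

```bash
python3 -m jog '0 0 -1.5 0 0 0 75;0 0 -2.89 0 0 0 88;1 -1.2 -2.89 0 0 2.4 88;2 -2.5 -2.89 0 0 4.8 88;3.1 -3.8 -2.89 0 0 7.1 88;4.1 -5 -2.89 0 0 7.1 88;4.31 -5.27 -2.89 0 0 7.1 88;4.31 -5.27 -2.89 0 0 7.1 88'; python3 - <<'E'
from h import *
go(482.6,49.2,22,86)
c=cam("wrist");f=c["frame"][:,:,::-1].copy()
for x,y,z in[(482,39.7,72),(483.2,58.7,72),(646.8,-62,83),(646.8,-81,83)]:
    cv2.circle(f,tuple(int(i) for i in proj(c,np.array([x,y,z]))),4,(0,255,0),1)
cv2.imwrite("pics/w5.png",cv2.resize(f,(784,588),interpolation=cv2.INTER_CUBIC))
E
```

```text
t: 12.2
eef_pos: [481.4, 49.8, 120.6]
ee_rot: [180.0, 0.0, 86.1]
contact_force: [0.4, -1.4, -0.4]
opening: 88.0
12.2 [481.4  49.8 120.6] [179.97   0.    86.13] 88.0 ROW [-0.017  0.039  3.288] [0.03 0.   0.13]
```

View pics/w5.png

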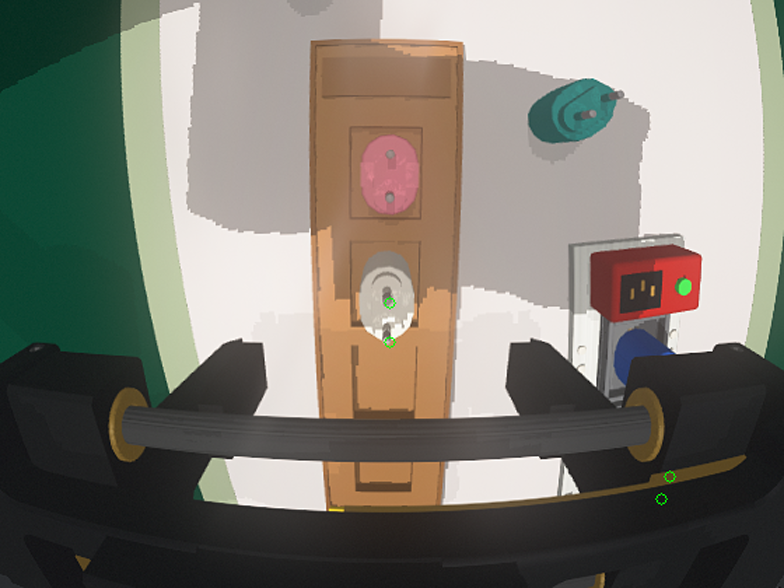

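White's pins, (387,300) and (387,340), match the prediction. Pink still stands in its pocket at (390,175), and the turquoise look-alike at (575,110) is well clear.

```bash
python3 -m jog '0 0 1.6 0 0 0 80;0 0 2.8 0 0 0 70;0 0 3.27 0 0 0 60;0 0 3.27 0 0 0 50;0 0 3.27 0 0 0 20;0 0 3.27 0 0 0 20;0 0 3.27 0 0 0 20;0 0 3.27 0 0 0 20' 25;python3 -m jog '0 0 0 0 0 0 20;0 0 0 0 0 0 20;0 0 0 0 0 0 20;0 0 0 0 0 0 20'; python3 -c "
from h import *
go(650.4,-135.4,125,93.15)"
```

```text
t: 13.05
eef_pos: [482.4, 49.0, 22.8]
ee_rot: [179.9, 0.0, 86.0]
contact_force: [0.7, -1.4, 3.4]
opening: 27.3
t: 13.45
eef_pos: [482.4, 49.0, 22.7]
ee_rot: [179.9, 0.0, 86.0]
contact_force: [-1.2, -1.0, 6.6]
opening: 27.9
13.45 [482.4  49.   22.7] [1.7991e+02 1.0000e-02 8.6040e+01] 27.9 ROW [-5.747  6.017 -3.398] [ 0.09  0.02 -7.11]
```

```bash
python3 -m jog '0 0 -1.5 0 0 0 20;0 0 -3.4 0 0 0 20;-1.15 1.2 -3.4 0 0 -2 20;-2.3 2.4 -3.4 0 0 -4 20;-3.45 3.6 -3.4 0 0 -6 20;-4.6 4.8 -3.4 0 0 -7.1 20;-5.75 6.02 -3.4 0 0 -7.1 20;-5.75 6.02 -3.4 0 0 -7.1 20'; python3 -m jog '0 0 0 0 0 0 20;0 0 0 0 0 0 20'; python3 -c "
from h import *
go(650.4,-135.4,34,93.15)"
```

```text
t: 14.25
eef_pos: [652.5, -140.0, 122.8]
ee_rot: [179.9, 0.1, 92.9]
contact_force: [-0.9, 0.4, -2.0]
opening: 27.3
t: 14.45
eef_pos: [649.4, -134.3, 123.9]
ee_rot: [-179.9, -0.0, 93.2]
contact_force: [0.5, -0.2, -0.4]
opening: 27.7
14.45 [ 649.4 -134.3  123.9] [-1.7994e+02 -4.0000e-02  9.3180e+01] 27.7 ROW [-0.039  0.033  2.997] [-0.06 -0.04  0.03]
```

```bash
python3 -m jog '-0.03 0.01 1.2 0 0 0 20;-0.03 0.01 2 0 0 0 20;-0.03 0.01 2.6 0 0 0 20;-0.03 0.01 2.88 0 0 0 20;-0.03 0.01 2.98 0 0 0 20;-0.03 0.01 3 0 0 0 20;-0.03 0.01 3 0 0 0 20;-0.03 0.01 3 0 0 0 20'; python3 -m jog '0 0 0 0 0 0 20;0 0 0 0 0 0 20'
```

```text
t: 15.25
eef_pos: [650.8, -136.4, 35.0]
ee_rot: [179.9, 0.0, 93.1]
contact_force: [-0.4, 0.1, -0.4]
opening: 28.0
t: 15.45
eef_pos: [650.6, -136.4, 34.4]
ee_rot: [180.0, 0.0, 93.1]
contact_force: [0.0, -0.1, -0.7]
opening: 27.8
```

```bash
python3 -m jog '0.02 0 0.01 0 0 0 20;0.03 0 0.03 0 0 0 20;0.03 0 0.03 0 0 0 20;0.03 0 0.03 0 0 0 20'; python3 -m jog '0 0 0 0 0 0 35;0 0 0 0 0 0 55;0 0 0 0 0 0 70;0 0 0 0 0 0 70;0 0 0 0 0 0 70;0 0 0 0 0 0 70'; python3 -c "
from h import *
go(487.4,114.3,125,86)"
```

```text
t: 15.85
eef_pos: [650.5, -135.7, 33.8]
ee_rot: [180.0, 0.0, 93.1]
contact_force: [-2.6, -1.8, 5.6]
opening: 27.4
t: 16.45
eef_pos: [650.5, -135.4, 33.1]
ee_rot: [-180.0, -0.0, 93.1]
contact_force: [-0.1, 1.0, 0.1]
opening: 69.8
16.45 [ 650.5 -135.4   33.1] [-180.     -0.     93.14] 69.8 ROW [ 8.608 -4.972 -3.064] [-0.   -0.    7.14]
```

```bash
python3 -m jog '0 0 -1.5 0 0 0 75;0 0 -3.06 0 0 0 88;1.3 -0.8 -3.06 0 0 2.4 88;2.6 -1.6 -3.06 0 0 4.8 88;3.9 -2.4 -3.06 0 0 7.1 88;5.2 -3.1 -3.06 0 0 7.1 88;6.5 -3.8 -3.06 0 0 7.1 88;7.6 -4.4 -3.06 0 0 7.1 88'; python3 -m jog '0 0 0 0 0 0 88'; python3 -c "
from h import *
go(487.4,114.3,120,86)"
```

```text
t: 17.25
eef_pos: [504.8, 86.6, 125.1]
ee_rot: [180.0, -0.0, 86.1]
contact_force: [0.8, 0.0, 0.3]
opening: 88.0
t: 17.35
eef_pos: [503.8, 88.1, 125.2]
ee_rot: [-179.9, -0.0, 86.3]
contact_force: [-0.4, -0.0, 0.8]
opening: 88.0
17.35 [503.8  88.1 125.2] [-1.7993e+02 -3.0000e-02  8.6260e+01] 88.0 ROW [ 0.837 -0.601  0.176] [-0.07 -0.03  0.26]
```

```bash
python3 -m jog '0.85 -0.6 0.18 0 0 0.2 88;0.85 -0.6 0.18 0 0 0.2 88;0.85 -0.6 0.18 0 0 0.2 88'; python3 - <<'E'
from h import *
go(487.4,114.3,22,86)
c=cam("wrist");f=c["frame"][:,:,::-1].copy()
for x,y,z in[(486.7,104.8,72),(488.1,123.8,72)]:
    cv2.circle(f,tuple(int(i) for i in proj(c,np.array([x,y,z]))),4,(0,255,0),1)
cv2.imwrite("pics/w6.png",cv2.resize(f,(784,588),interpolation=cv2.INTER_CUBIC))
E
```

```text
t: 17.65
eef_pos: [490.5, 111.4, 119.7]
ee_rot: [180.0, 0.0, 85.9]
contact_force: [0.5, -0.7, 0.2]
opening: 87.7
17.65 [490.5 111.4 119.7] [1.7997e+02 1.0000e-02 8.5870e+01] 87.7 ROW [ 0.09  -0.111  3.255] [ 0.03  0.01 -0.13]
```

View pics/w6.png

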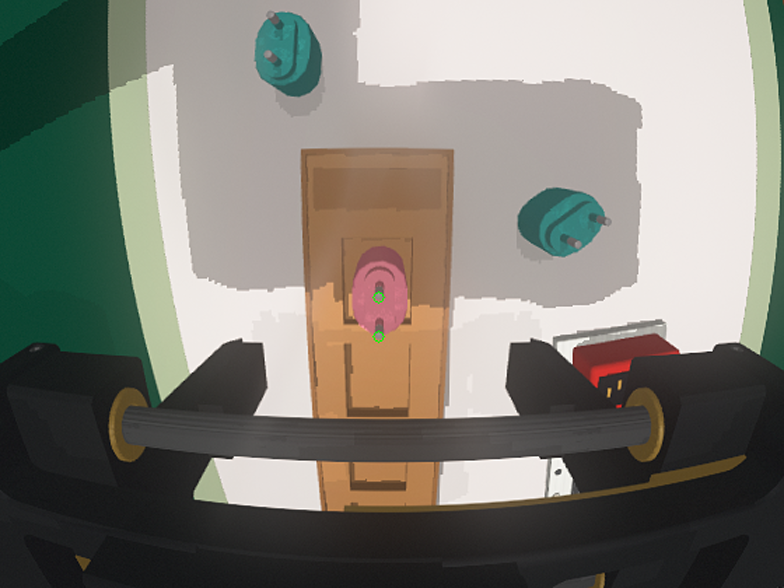

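```bash
python3 -c "
from h import *
go(487.4,114.3,22.5,86)"
```

```text
17.7 [490.8 111.  119.7] [1.7995e+02 1.0000e-02 8.5830e+01] 87.9 ROW [ 0.101 -0.124  3.24 ] [ 0.05  0.01 -0.17]
```

```bash
python3 -m jog '0.05 -0.06 0 0 0 0 88;0.05 -0.06 0 0 0 0 88;0.05 -0.06 0 0 0 0 88'; python3 -c "
from h import *
go(487.4,114.3,22.5,86)"
```

```text
t: 18.0
eef_pos: [488.6, 112.9, 119.5]
ee_rot: [180.0, 0.0, 85.8]
contact_force: [-0.4, 0.5, 0.8]
opening: 88.0
18.0 [488.6 112.9 119.5] [179.99   0.    85.8 ] 88.0 ROW [ 0.043 -0.043  3.235] [ 0.01  0.   -0.2 ]
```

```bash
python3 -m jog '0.04 -0.04 1.6 0 0 -0.2 80;0.04 -0.04 2.8 0 0 -0.2 70;0.04 -0.04 3.23 0 0 -0.2 60;0.04 -0.04 3.23 0 0 -0.2 50;0.04 -0.04 3.23 0 0 -0.2 20;0.04 -0.04 3.23 0 0 -0.2 20;0.04 -0.04 3.23 0 0 -0.2 20;0.04 -0.04 3.23 0 0 -0.2 20' 25;python3 -m jog '0 0 0 0 0 0 20;0 0 0 0 0 0 20;0 0 0 0 0 0 20;0 0 0 0 0 0 20'; python3 -c "
from h import *
go(653.9,-199.3,130,93.15)"
```

```text
t: 18.8
eef_pos: [487.6, 114.6, 23.4]
ee_rot: [179.9, -0.0, 86.0]
contact_force: [0.2, 0.1, 5.1]
opening: 27.7
t: 19.2
eef_pos: [487.6, 114.6, 23.4]
ee_rot: [179.9, -0.0, 86.0]
contact_force: [-0.8, -0.2, 6.7]
opening: 28.1
19.2 [487.6 114.6  23.4] [179.92  -0.    86.04] 28.1 ROW [-10.055   6.259  -3.547] [ 0.08  0.   -7.11]
```

```bash
python3 -m jog '0 0 -1.5 0 0 0 20;0 0 -3.55 0 0 0 20;-1.2 0.8 -3.55 0 0 -2 20;-2.4 1.5 -3.55 0 0 -4 20;-3.6 2.3 -3.55 0 0 -6 20;-4.8 3 -3.55 0 0 -7.1 20;-6 3.8 -3.55 0 0 -7.1 20;-7 4.4 -3.55 0 0 -7.1 20'; python3 -m jog '0 0 0 0 0 0 20;0 0 0 0 0 0 20'; python3 -c "
from h import *
go(653.9,-199.3,130,93.15)"
```

```text
t: 20.0
eef_pos: [605.1, -106.1, 129.1]
ee_rot: [180.0, 0.0, 93.1]
contact_force: [-0.1, 0.6, -0.7]
opening: 27.7
t: 20.2
eef_pos: [604.0, -104.2, 128.7]
ee_rot: [-180.0, -0.0, 93.1]
contact_force: [-0.8, 0.2, -0.9]
opening: 27.9
20.2 [ 604.  -104.2  128.7] [-1.7995e+02 -3.0000e-02  9.3080e+01] 27.9 ROW [-3.255  1.489 -0.046] [-0.05 -0.03 -0.07]
```

```bash
python3 -m jog '-1.1 0.5 0 0 0 0 20;-2.2 1 0 0 0 0 20;-3 1.4 0 0 0 0 20;-3.25 1.49 0 0 0 0 20;-3.25 1.49 0 0 0 0 20;-3.25 1.49 0 0 0 0 20;-3.25 1.49 0 0 0 0 20'; python3 -c "
from h import *
go(653.9,-199.3,35,93.15)"
```

```text
t: 20.9
eef_pos: [654.0, -197.3, 129.5]
ee_rot: [-180.0, -0.0, 93.2]
contact_force: [0.2, -0.5, -1.3]
opening: 27.8
20.9 [ 654.  -197.3  129.5] [-1.7999e+02 -2.0000e-02  9.3220e+01] 27.8 ROW [-0.069 -0.006  3.149] [-0.01 -0.02  0.07]
```

```bash
python3 -m jog '-0.05 0 1.2 0 0 0 20;-0.05 0 2 0 0 0 20;-0.05 0 2.7 0 0 0 20;-0.05 0 3.03 0 0 0 20;-0.05 0 3.13 0 0 0 20;-0.05 0 3.15 0 0 0 20;-0.05 0 3.15 0 0 0 20;-0.05 0 3.15 0 0 0 20'; python3 -m jog '0 0 0 0 0 0 20;0 0 0 0 0 0 20;0 0 0 0 0 0 20'
```

```text
t: 21.7
eef_pos: [654.8, -200.5, 35.7]
ee_rot: [179.9, 0.0, 93.1]
contact_force: [-0.3, -0.8, -0.5]
opening: 27.9
t: 22.0
eef_pos: [654.5, -200.4, 34.8]
ee_rot: [180.0, 0.0, 93.1]
contact_force: [0.9, 0.2, -0.5]
opening: 27.9
```

```bash
python3 -m jog '0.02 0 0.01 0 0 0 20;0.03 0 0.03 0 0 0 20;0.03 0 0.03 0 0 0 20;0.03 0 0.03 0 0 0 20'; python3 -m jog '0 0 0 0 0 0 35;0 0 0 0 0 0 55;0 0 0 0 0 0 70;0 0 0 0 0 0 70;0 0 0 0 0 0 70;0 0 0 0 0 0 70';python3 -m jog '0 0 -1.5 0 0 0 75;0 0 -3 0 0 0 88;0 0 -4.5 0 0 0 88;0 -1.5 -6 0 0 0 88;0 -3 -6.5 0 0 0 88;0 -3 -6.5 0 0 0 88;0 -3 -6.5 0 0 0 88;0 -3 -6.5 0 0 0 88'; python3 - <<'E'
from h import *
cs=[cam("scene"),cam("wrist"),cam("side")];o=[]
for c,b in zip(cs,[(170,340,180,360),(0,420,0,560),(150,320,260,460)]):
    f=c["frame"][:,:,::-1].copy()
    for n,(x,y) in enumerate([(643.3,-7.5),(646.8,-71.4),(650.4,-135.4),(653.9,-199.3)]):
        for s in(9.5,-9.5):
            cv2.circle(f,tuple(int(i) for i in proj(c,np.array([x-s*.055,y+s,83]))),2,(0,255,0),1)
    f=f[b[0]:b[1],b[2]:b[3]];o.append(cv2.resize(f,(390,int(390*f.shape[0]/f.shape[1])),interpolation=cv2.INTER_CUBIC))
h=max(o[0].shape[0],o[2].shape[0])
p=lambda i,H:cv2.copyMakeBorder(i,0,H-i.shape[0],0,0,0)
top=np.hstack([p(o[0],h),p(o[2],h)])
cv2.imwrite("pics/end.png",top)
cv2.imwrite("pics/endw.png",cv2.resize(cs[1]["frame"][:,:,::-1],(784,588)))
print(r.sense()["contact_force"],r.sense()["t"])
E
```

```text
t: 22.4
eef_pos: [654.5, -199.9, 34.4]
ee_rot: [180.0, 0.0, 93.1]
contact_force: [-2.5, -1.9, 6.1]
opening: 27.5
t: 23.0
eef_pos: [654.4, -199.5, 33.6]
ee_rot: [-180.0, -0.0, 93.1]
contact_force: [0.6, 0.1, -0.4]
opening: 69.9
t: 23.8
eef_pos: [565.1, -204.4, 227.9]
ee_rot: [-180.0, -0.0, 93.1]
contact_force: [-0.1, -0.5, 0.2]
opening: 88.0
[-0.17448794  0.50741998 -0.15734447] 23.95
```

View pics/end.png

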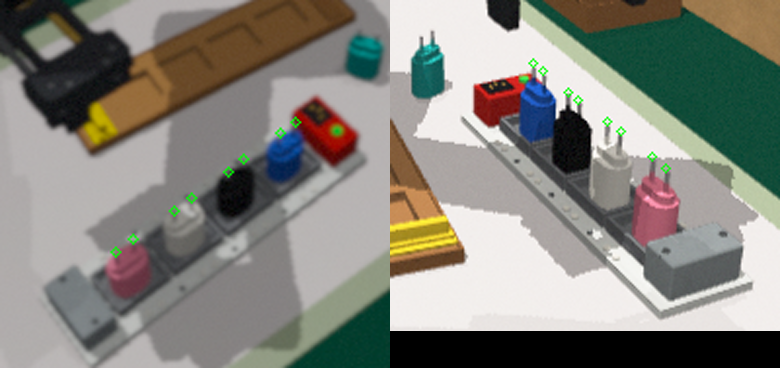

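Both views show blue, black, white and pink upright in nests 1 to 4 from the red box, with pin tips at the heights for fully seated chargers and the gripper clear.

```bash
python3 -c "
from plant import r
print(r.close_job())"
```

```text
the job is handed in; nothing more can be done
None
```

I moved the four chargers one at a time, starting at the yellow clip: blue, black, white, then pink. They went into nests 1 to 4 counted from the red inlet box. Each was lowered to its nest floor, released there and left standing, and I handed the job in at about 24 s of the 99 s. The hand-in gives no verdict.

- **Final pictures:** the scene and side views show all four upright. The pin tips are where fully seated chargers should have them, the gripper is clear, and the contact force is about zero.
- **Setting down:** black, white and pink showed a light floor contact of 5 to 6 N before release. Blue showed no clear contact force, so its seating rests on the arm height and on the pin positions matching in later pictures.
- **Disagreements:** the measured arm height differed from the commanded one by 1 to 2 mm, and I corrected this before each release. My first coarse carrier positions from the scene and side cameras differed by 5 to 15 mm, so I used the overhead wrist-camera measurement instead. No check failed.
- **Turquoise look-alikes:** I left both untouched.

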